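Switch off, then check the wide heatsink's springs with a touch

TASK

An opened satellite receiver is on the bench for a check of its sprung heatsinks. First switch its supply off by pushing the steel toggle on the red switch box all the way over; then touch the top of the large square heatsink lightly with the fingertips, so that it gives a little on its springs for about half a second but is not pressed down to its stop, and withdraw. Pick nothing up, leave the other two heatsinks untouched, and do not disturb the jar, the feed horn cap or the crimper.

Things in the scene. Friction and masses are not known exactly. Their poses are not given: they have to be found in the camera images.
- switch_box: Red painted steel switch box, 100 x 75 x 40 mm high (x, y, z), fixed to the table. Origin at the centre of its underside; its own x axis is the direction in which the toggle is pushed to switch off (roughly away from the robot, turned up to 0.45 rad). Its toggle pivots 42 mm above the origin, about the box's y axis.
- toggle (a joint): Angle of the toggle, rad. 0 to 0.15 at the start (on): it leans about 0.5 rad from upright towards the box's -x side. 1.0 = fully over (off), leaning 0.5 rad to the box's +x side, against a hard stop. It stays where it is left; moving it takes about 2.5 N at the tip.
- toggle_tip (a point): Centre of the 14 mm steel ball at the free end of the toggle, 43 mm from the pivot; the stem is 9 mm thick. The ball is about 80 mm above the table when on or off and about 85 mm when upright.
- chassis: Opened receiver: shallow grey sheet-steel tray, 240 x 330 mm (x, y) with a rim 30 mm high, fixed to the table, green circuit board inside at 12 mm. Three plain aluminium finned heatsinks stand on the board about 90 mm apart in a row along the tray's y axis, near its middle, in any order. A 20 mm high metal can stands on the board near the tray's +x rim. Origin at the centre of its underside.
- wide_sink_top (a point): Centre of the top of the LARGE SQUARE heatsink, 52 x 52 mm in plan, 34 mm tall, its top about 56 mm above the table. This is the one to touch. Its fins run along the tray's x axis. It slides straight up and down on springs.
- wide_sink (a joint): How far the large square heatsink is pressed down, m: 0 at rest, 0.010 at its stop, negative if pulled up (to -0.006). Spring 0.8 N per mm, so about 8 N at the stop; well damped, it comes back up by itself within about 0.2 s.
- long_sink_top (a point): Centre of the top of the long narrow heatsink, 62 (tray's x) x 24 mm in plan, its top about 56 mm above the table; sprung like the others. Leave untouched.
- small_sink_top (a point): Centre of the top of the small square heatsink, 26 x 26 mm in plan, its top about 56 mm above the table; sprung like the others. Leave untouched.
- jar: Green glass diode jar with a steel lid, 56 mm diameter, 75 mm high, loose, on the table between the tray and the switch box. Origin at the centre of its underside. Leave alone.
- horn_cap: White plastic feed horn cap, a stepped disc of 68 mm diameter, 28 mm high, loose, on the table on the robot's side of the tray. Origin at the centre of its underside. Leave alone.
- crimper: Matte grey coaxial crimper lying flat, about 170 mm long, 60 mm wide over the handles, 16 mm high, loose, on the table on the robot's side of the tray. Origin under its pivot, handles to its -x. Leave alone.
Mind the look-alikes: they are no part of the job. Of the things that look like the switch_box, the largest one is meant.

How it is judged:
On the way, in this order (a step that is already met when the one before it is completed fails the run):
1. the toggle is pushed over to off (value of joint toggle above 0.85 rad), for 0.1 s.
2. the fingertips rest lightly on the large square heatsink, which dips on its springs (value of joint wide_sink above 0.0008 m and contact force between the fingers and wide_sink above 0.4 N), for 0.2 s.
At the end, for the whole second after the job is handed in: The toggle is over to off (beyond 0.85 of 1.0 rad), the large square heatsink has been touched and has come back to rest (within 0.6 mm), the other heatsinks are at rest where they were (within 1 mm), and jar, cap and crimper are within 10 mm of where they stood, the jar upright (value of joint toggle above 0.85 rad and value of joint wide_sink between -0.0006 and 0.0006 m and distance of each of long_sink_top, small_sink_top from where it was at the start of the episode below 0.001 m and distance of each of jar, horn_cap, crimper from where it was at the start of the episode below 0.01 m and angle between jar's own z axis and vertical below 0.1 rad).
It fails at once if the large square heatsink is touched before the supply is off (contact force between anything else and wide_sink above 0.4 N and value of joint toggle below 0.8 rad).
It fails at once if the large square heatsink is pressed down to its stop (deeper than 9 mm) or harder than 15 N (value of joint wide_sink above 0.009 m or contact force between anything else and wide_sink above 15 N).
It fails at once if the large square heatsink is pulled up (value of joint wide_sink below -0.002 m).
It fails at once if another heatsink is touched (contact force between anything else and long_sink above 0.4 N or contact force between anything else and small_sink above 0.4 N).
It fails at once if the jar, the cap or the crimper is moved or lifted (distance of any of jar, horn_cap, crimper from where it was at the start of the episode above 0.015 m).
It also fails if it takes over 42 s, if anything falls off the work surface, if the arm or the gripper's body presses on something with over 40 N, if the wrist force passes 120 N, or if a joint passes its speed limit or range.

ROBOT

A 7-joint arm with a two-finger parallel gripper is mounted at the origin on the work surface. World frame = base frame: x ahead of the robot, y to its left, z up, the work surface at z = 0. Lengths are in m, angles in rad, forces in N, time in s.
With the tool pointing down it reaches from about 0.4 to 0.85 m from the base axis. Payload 4.5 kg.
Tool frame: the origin (TCP) lies between the finger pads; the fingertips stand 19 mm ahead of it and the grasp point (between the pads) is the TCP (r.tips_ahead is the distance from the TCP to the fingertips, in m); z points along the fingers, y is the line along which they close (so a half turn about z gives the same grasp; the last joint's range is limited). The gripper opens to 88 mm and grips with 3 to 60 N. Pads are 18 mm wide; open, the fingers measure 123 mm over their backs; the gripper's body (75 mm by 187 mm) begins 45 mm behind the grasp point.
Start: joints at [1.176, 0.689, -0.195, 1.565, 0.157, 0.902, -0.215], TCP at [0.26, -0.568, 0.258] pointing down, gripper open.
Joint ranges: [-3.01, 3.01], [-0.46, 2.08], [-1.47, 1.51], [0.13, 2.56], [-1, 4.14], [0.04, 2.09], [-2.66, 2.66]. Speed limits (rad/s): [2.57, 2.57, 3.14, 3.14, 3.14, 3.14, 3.14].

INTERFACE

Orientations are given as a unit quaternion [x, y, z, w].
In Python, from plant import r, cams, models gives the robot as it stands. The module is installed in compiled form; this text tells all that it offers.
- The arm moves only by the tool jog_arm, never from a script. Its arguments are lists of equal length, an entry for each row: "turn": the turn, a rotation vector about the tool's x, y, z in rad, a list of three; "translation": the shift along the tool's x, y, z in m, a list of three; "grip": the closure, from 0 (fully open) to 1 (shut). In form: {"turn": [[ax, ay, az], ...], "translation": [[tx, ty, tz], ...], "grip": [grip, ...]}. A call has 1 to 20 rows; each row is the pose to reach, as a shift and turn from the pose commanded when the call began, along the tool's axes at that moment; what a row does not reach only later rows make up. A row lasts 1/8 s, in which the tool goes at most 62.5 mm and 10.7 degrees, less where a joint would pass 70% of its speed; a pose out of reach is approached as far as the arm can. A call with a gripper value outside its range is refused whole. The fingers move at their own pace and stop on an object; "force" is the grip in N (left out, the last holds). Time passes only in rows, so rows that repeat a pose let the fingers close. It gives the time, the measured TCP pose, the force, the opening and the grip force at its end, in the units of the state.
- r.get_state(): the state, without advancing time (a new reading comes with each control period).
- cams.snapshot(name): name is "side" or "top"; returns the picture (400x640x3 uint8, red, green, blue); there is no depth.
- cams.camera_params(name): a dict with "fx", "fy", "cx", "cy" (pixels), "eye" and "orientation" of the camera in the world. Camera axes: x right, y up, looking along -z (the intrinsics and any distortion apply to the point x, -y, -z); pixel columns grow to the right and rows downward; lengths in m; the calibration is good to about 2 mm. A picture is of the moment at which its call begins. camera_params takes no time and is no camera call.
- r.finish_job(): hands the job in; it is judged then, once.
Trained networks look in the newest picture that a camera, given by its name, has taken for a name from the list of things; names that differ only in an ending like _2 or _b are one class to them, and where a whole thing is asked for, a point or a joint stands for the part that bears it (a point fixed in the world has none). Each returns a list of dicts, best first, with "p" (0 to 1); they miss things now and then, are a little off and sometimes report something else, mostly with a low value. They report only what shows in the picture. A call takes as long as a camera call. They do not tell look-alikes from the thing itself.
- models.find_in(camera, name): "position" ([x, y, z] in m, in world coordinates, good to about 4 mm: the middle of the surface that is visible of it).
- models.masks_of(camera, name): "pixels" (400x640 bool, what is visible of it).
- models.place_of(camera, name): "position" ([x, y, z] in m, in world coordinates, good to about 4 mm: a listed point, or the origin of a listed thing).
The state is a dict: "clock": time; "q": joint angles; "qd": joint speeds; "joint_torque": joint torques, N m; "tool_pos": TCP position; "eef_rot": TCP orientation; "contact_force": force on the tool from outside, world axes, zero at the start; "moment": the same for the moment, N m; "opening": opening from 0.0 (shut) to 1.0 (fully open); "finger_force": force on a finger pad.
Only numpy, scipy, OpenCV 4.12 (cv2) and the standard library are available. Lean on these libraries where they do the work, as an engineer would, in place of code of your own. Each camera call takes 0.05 s, during which the arm holds its last target. There are 200 camera calls.

## Working session

There is one attempt and no reset: what is moved stays moved. The work goes in short steps, Python scripts to look and compute and a tool call to move; the robot and the scene stay as the last step left them, time stands still between calls to the robot, and variables do not carry over. Pictures are saved under pics/ and viewed, at most 10 in all, crops included, and the job is handed in when it is done.

Besides the shell and the picture viewer there is one more tool, called after "Request:" in YAML: its name, and indented under it one key for each argument. jog_arm: Moves the arm, as the interface text tells. Its arguments: {"type":"object","properties":{"turn":{"type":"array"},"translation":{"type":"array"},"grip":{"type":"array"},"force":{"type":"number"}},"required":["turn","translation","grip"]}

```bash
mkdir -p pics; python3 - <<'E'
from plant import r,cams,models
import cv2,numpy as np
s=r.get_state();print({k:np.round(s[k],3).tolist() for k in('clock','tool_pos','eef_rot','opening','contact_force')})
for c in('top','side'):
    im=cams.snapshot(c);cv2.imwrite(f'pics/{c}0.png',im[...,::-1]);print(c,{k:np.round(v,4).tolist() for k,v in cams.camera_params(c).items()if k!='x'})
    for n in('switch_box','toggle_tip','wide_sink_top','long_sink_top','small_sink_top','jar','horn_cap','crimper','chassis'):
        print(n,[(np.round(d['position'],3).tolist(),round(d['p'],2)) for d in models.place_of(c,n)])
E
```

```text
{'clock': 0.0, 'tool_pos': [0.26, -0.568, 0.257], 'eef_rot': [0.977, 0.213, -0.0, -0.001], 'opening': 1.001, 'contact_force': [-0.085, -0.21, -0.285]}
top {'fx': 430.5199, 'fy': 430.5199, 'cx': 313.173, 'cy': 209.759, 'eye': [0.3547, -0.065, 1.04], 'orientation': [0.0573, -0.0602, -0.7046, 0.7047]}
switch_box [([0.484, -0.286, 0.003], 0.86), ([0.649, -0.31, 0.004], 0.86), ([0.342, -0.337, -0.001], 0.86), ([0.513, 0.098, -0.0], 0.49)]
toggle_tip [([0.325, -0.333, 0.064], 0.51), ([0.472, -0.282, 0.082], 0.42), ([0.636, -0.305, 0.061], 0.34)]
wide_sink_top [([0.524, 0.19, 0.054], 0.81)]
long_sink_top [([0.537, 0.098, 0.057], 0.89), ([0.338, 0.225, -0.004], 0.28)]
small_sink_top [([0.526, 0.005, 0.055], 0.7)]
jar [([0.591, -0.115, -0.001], 0.78)]
horn_cap [([0.339, 0.226, -0.003], 0.75)]
crimper [([0.35, 0.056, -0.001], 0.58)]
chassis [([0.513, 0.098, 0.001], 0.95)]
side {'fx': 452.9145, 'fy': 452.9145, 'cx': 319.7241, 'cy': 205.2368, 'eye': [0.2478, 0.7425, 0.6926], 'orientation': [-0.0726, 0.4568, 0.8754, -0.1406]}
switch_box [([0.489, -0.28, -0.001], 0.89), ([0.65, -0.312, -0.002], 0.81), ([0.343, -0.335, 0.001], 0.78)]
toggle_tip [([0.632, -0.303, 0.066], 0.45), ([0.469, -0.282, 0.078], 0.43), ([0.324, -0.325, 0.059], 0.35)]
wide_sink_top [([0.52, 0.192, 0.052], 0.94), ([0.34, 0.228, -0.004], 0.66)]
long_sink_top [([0.539, 0.098, 0.053], 0.85)]
small_sink_top [([0.528, 0.006, 0.058], 0.65), ([0.49, -0.28, 0.002], 0.64)]
jar [([0.58, -0.112, 0.001], 0.62)]
horn_cap []
crimper [([0.348, 0.056, -0.001], 0.83)]
chassis [([0.516, 0.096, 0.005], 0.7)]
```

View pics/top0.png

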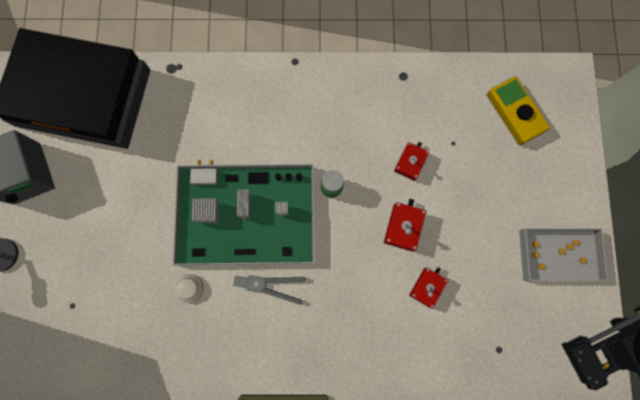

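```bash
python3 - <<'E'
from plant import r,cams,models
import cv2,numpy as np
from scipy.spatial.transform import Rotation as R
p=cams.camera_params('top');Rc=R.from_quat(p['orientation']).as_matrix();e=np.array(p['eye'])
def proj(P):
    c=Rc.T@(np.array(P)-e);return p['cx']+p['fx']*c[0]/-c[2],p['cy']+p['fy']*c[1]/c[2]
print(proj([.52,.19,.055]),proj([.486,-.283,.04]),proj([.47,-.282,.08]))
def back(u,v,z):
    d=Rc@np.array([(u-p['cx'])/p['fx'],-(v-p['cy'])/p['fy'],-1]);return e+d*(z-e[2])/d[2]
cams.snapshot('top')
for z,n in((.04,'switch_box'),):
  for m in models.masks_of('top',n):
    ys,xs=np.nonzero(m['pixels']);w=np.array([back(u,v,z)[:2] for u,v in zip(xs,ys)],np.float32)
    b=cv2.minAreaRect(w);print(n,m['p'],len(xs),xs.mean().round(),ys.mean().round(),np.round(b[0],3),np.round(b[1],3),round(b[2],1))
im=cams.snapshot('top');u,v=map(int,proj([.486,-.283,.04]))
a=cv2.resize(im[v-90:v+90,max(0,u-120):u+120],None,fx=3,fy=3,interpolation=2);cv2.imwrite('pics/crop.png',a[...,::-1]);print(v-90,max(0,u-120))
E
```

```text
(np.float64(201.41739424072708), np.float64(209.6932516662376)) (np.float64(404.4827607498364), np.float64(225.1706041550568)) (np.float64(408.08732167723736), np.float64(229.92036672027288))
switch_box 0.97 832 412.0 160.0 [ 0.647 -0.308] [0.058 0.095] 62.7
switch_box 0.78 992 429.0 287.0 [ 0.349 -0.336] [0.064 0.093] 59.8
switch_box 0.73 1462 405.0 225.0 [ 0.491 -0.286] [0.079 0.12 ] 73.0
135 284
```

The overview shows the green tray with its heatsinks at (204,210) large, (243,203) long and (281,208) small. The jar is at (332,184), the cap at (190,288) and the crimper at (270,287). There are three red boxes: A (412,160), B (405,226) and C (429,287). B has the largest area (1462 px against 832 and 992), so it is the switch box meant. I'll check that in an enlarged crop.

View pics/crop.png

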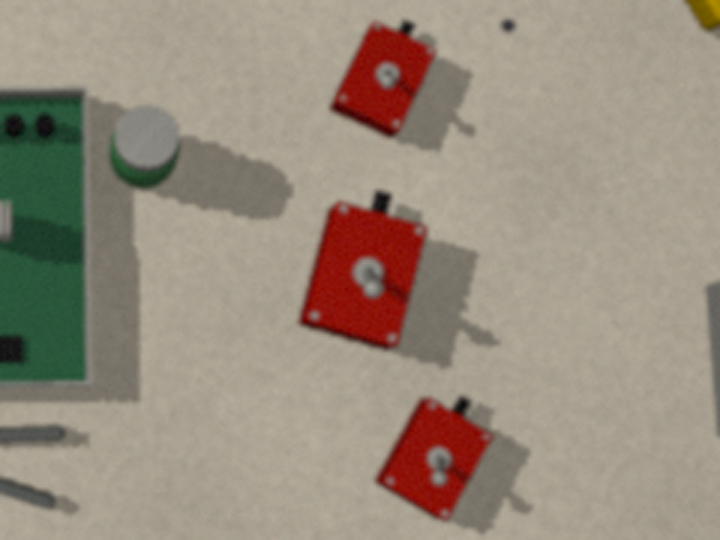

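The crop confirms it. B, with its top face centred near crop (365,275), is clearly the largest box. Its ball is at crop (372,288), leaning towards the robot. Next I'll work out the geometry.

```bash
cat > h.py <<'E'
from plant import r,cams,models
import numpy as np
from scipy.spatial.transform import Rotation as R
def back(cam,u,v,z):
    p=cams.camera_params(cam);Rc=R.from_quat(p['orientation']).as_matrix();e=np.array(p['eye'])
    d=Rc@np.array([(u-p['cx'])/p['fx'],-(v-p['cy'])/p['fy'],-1]);return e+d*(z-e[2])/d[2]
def rel(target,yaw):  # tool-frame shift and turn to get TCP at target, tool x at yaw, pointing down
    s=r.get_state();R0=R.from_quat(s['eef_rot']);R1=R.from_euler('ZX',[yaw,np.pi])
    return R0.inv().apply(np.array(target)-s['tool_pos']).round(4),(R0.inv()*R1).as_rotvec().round(3)
E
python3 - <<'E'
from h import *
c=[back('top',284+a/3,135+b/3,.04)[:2] for a,b in((335,203),(428,228),(300,325),(395,347))]
c=np.array(c);print(c.round(4),c.mean(0))
d1=c[0]-c[2]+c[1]-c[3];d2=c[0]-c[1]+c[2]-c[3];print(np.linalg.norm(d1)/2,np.linalg.norm(d2)/2)
yaw=(np.arctan2(d1[1],d1[0])+np.arctan2(-d2[0],d2[1]))/2;print('yaw',yaw)
o=c.mean(0);ball=back('top',408,231,.08)[:2];x=np.array([np.cos(yaw),np.sin(yaw)]);print(ball,(ball-o)@x,(ball-o)@[-x[1],x[0]])
for s in(-.052,.01):
    t=o+s*x;print(s,t.round(4),rel([*t,.15],yaw),rel([*t,.09],yaw))
E
```

```text
[[ 0.5396 -0.264 ]
 [ 0.5197 -0.3365]
 [ 0.4434 -0.2338]
 [ 0.4264 -0.3069]] [ 0.48226396 -0.28530615]
0.09937271339589436 0.07507758499439028
yaw -0.2772804852587808
[ 0.46756202 -0.28171444] -0.015123574988148718 -0.0005700008458075357
-0.052 [ 0.4323 -0.2711] (array([ 0.2804, -0.1988,  0.1077]), array([ 0.   , -0.   ,  0.706])) (array([ 0.2804, -0.1988,  0.1677]), array([ 0.   , -0.   ,  0.706]))
0.01 [ 0.4919 -0.288 ] (array([ 0.3276, -0.1585,  0.1077]), array([ 0.   , -0.   ,  0.706])) (array([ 0.3276, -0.1585,  0.1677]), array([ 0.   , -0.   ,  0.706]))
```

Request:
jog_arm:
  turn:
    - [0,0,0.18]
    - [0,0,0.35]
    - [0,0,0.53]
    - [0,0,0.706]
    - [0,0,0.706]
    - [0,0,0.706]
    - [0,0,0.706]
    - [0,0,0.706]
    - [0,0,0.706]
    - [0,0,0.706]
  translation:
    - [0.04,-0.028,0]
    - [0.085,-0.06,0.01]
    - [0.13,-0.095,0.03]
    - [0.175,-0.125,0.05]
    - [0.22,-0.155,0.08]
    - [0.26,-0.185,0.1]
    - [0.278,-0.2,0.108]
    - [0.278,-0.2,0.12]
    - [0.278,-0.2,0.12]
    - [0.278,-0.2,0.12]
  grip: [1,1,1,1,1,1,1,1,1,1]

```text
clock: 2.4
tool_pos: [0.4288, -0.2728, 0.138]
eef_rot: [0.99, -0.14, 0.0, 0.001]
contact_force: [0.1, -0.4, 0.0]
opening: 0.003
finger_force: 0.0
```

```bash
python3 - <<'E'
from h import *
import cv2
s=r.get_state();print(s['clock'],s['tool_pos'],s['opening'])
im=cams.snapshot('side')
p=cams.camera_params('side');Rc=R.from_quat(p['orientation']).as_matrix()
c=Rc.T@(np.array([.467,-.282,.08])-p['eye']);u,v=int(p['cx']+p['fx']*c[0]/-c[2]),int(p['cy']+p['fy']*c[1]/c[2]);print(u,v)
cv2.imwrite('pics/s1.png',cv2.resize(im[max(0,v-80):v+60,u-90:u+90],None,fx=4,fy=4,interpolation=2)[...,::-1])
t=np.array([.48226,-.2853]);x=np.array([np.cos(.2773),-np.sin(.2773)])
for k in(-.055,-.01,0,.005):print(k,rel([*(t+k*x),.09],-.2773))
E
```

```text
2.4 [ 0.42884444 -0.27282622  0.13800215] 0.0029367017803032494
361 170
-0.055 (array([-0.0004, -0.0025,  0.0481]), array([ 0.001, -0.001, -0.003]))
-0.01 (array([ 0.0446, -0.0026,  0.0482]), array([ 0.001, -0.001, -0.003]))
0 (array([ 0.0546, -0.0026,  0.0482]), array([ 0.001, -0.001, -0.003]))
0.005 (array([ 0.0596, -0.0026,  0.0482]), array([ 0.001, -0.001, -0.003]))
```

View pics/s1.png

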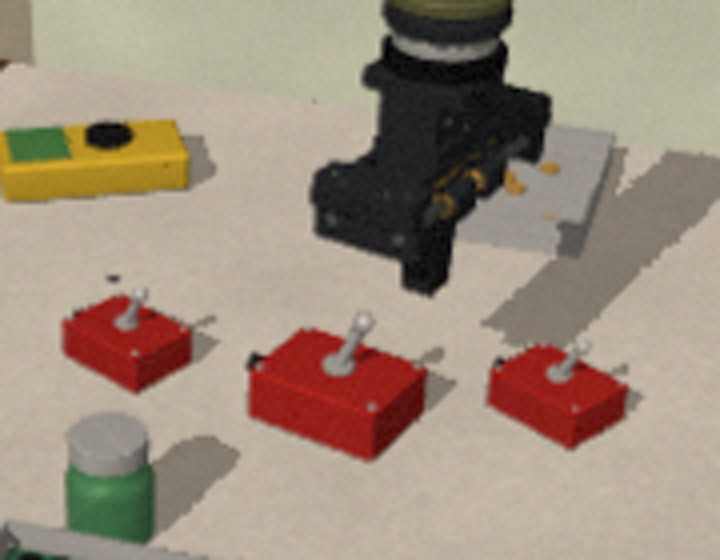

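The side view shows the fingertips at crop (425,285), behind the ball at crop (362,322) and clear of it. I'll descend and then push forward.

Request:
jog_arm:
  turn:
    - [0,0,0]
    - [0,0,0]
    - [0,0,0]
    - [0,0,0]
    - [0,0,0]
    - [0,0,0]
    - [0,0,0]
    - [0,0,0]
    - [0,0,0]
    - [0,0,0]
    - [0,0,0]
  translation:
    - [0,-0.0025,0.025]
    - [0,-0.0025,0.049]
    - [0,-0.0025,0.049]
    - [0.01,-0.0025,0.049]
    - [0.02,-0.0025,0.049]
    - [0.028,-0.0025,0.049]
    - [0.036,-0.0025,0.049]
    - [0.043,-0.0025,0.049]
    - [0.049,-0.0025,0.049]
    - [0.051,-0.0025,0.049]
    - [0.051,-0.0025,0.049]
  grip: [1,1,1,1,1,1,1,1,1,1,1]

```text
clock: 3.82
tool_pos: [0.4793, -0.2825, 0.0886]
eef_rot: [0.99, -0.138, -0.0, 0.0]
contact_force: [-2.4, 0.8, 0.6]
opening: 0.005
finger_force: 1.3
```

Request:
jog_arm:
  turn:
    - [0,0,0]
    - [0,0,0]
    - [0,0,0]
  translation:
    - [0.002,0,0]
    - [0.004,0,0]
    - [0.004,0,0]
  grip: [1,1,1]

```text
clock: 4.2
tool_pos: [0.4829, -0.2835, 0.0885]
eef_rot: [0.99, -0.138, -0.0, -0.0]
contact_force: [-3.1, 0.7, -2.1]
opening: 0.001
finger_force: 1.5
```

Request:
jog_arm:
  turn:
    - [0,0,0]
    - [0,0,0]
    - [0,0,0]
  translation:
    - [0.002,0,0]
    - [0.004,0,0]
    - [0.004,0,0]
  grip: [1,1,1]

```text
clock: 4.58
tool_pos: [0.4874, -0.2847, 0.0888]
eef_rot: [0.99, -0.138, 0.0, 0.0]
contact_force: [-3.2, -0.2, -0.3]
opening: 0.002
finger_force: 1.4
```

Request:
jog_arm:
  turn:
    - [0,0,0]
    - [0,0,0]
    - [0,0,0]
  translation:
    - [0.002,0,0]
    - [0.003,0,0]
    - [0.003,0,0]
  grip: [1,1,1]

```text
clock: 4.95
tool_pos: [0.4883, -0.285, 0.0885]
eef_rot: [0.99, -0.138, -0.002, -0.0]
contact_force: [-6.4, 2.4, -0.4]
opening: 0.007
finger_force: 3.1
```

```bash
python3 - <<'E'
from h import *
import cv2
im=cams.snapshot('side');u,v=361,170
cv2.imwrite('pics/s2.png',cv2.resize(im[v-80:v+60,u-90:u+90],None,fx=4,fy=4,interpolation=2)[...,::-1])
E
```

```text
(no output)
```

View pics/s2.png

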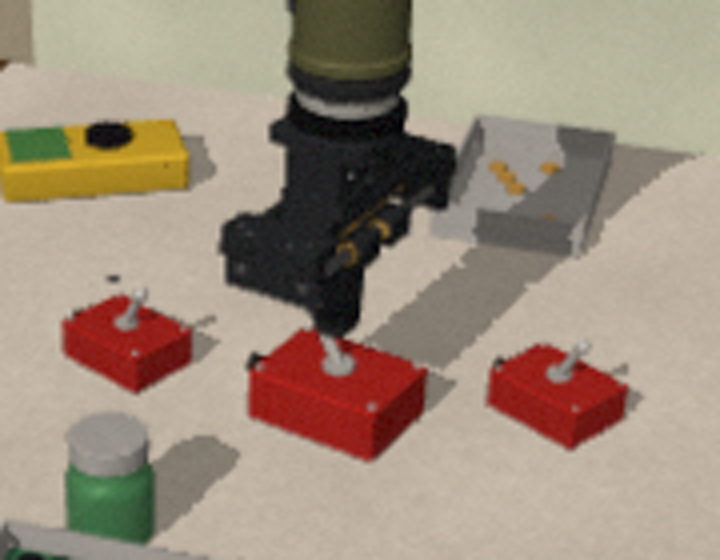

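The toggle now leans to the far side, with its stem at crop (335,350). The force has doubled and the tool advanced only 1 mm of the 3 mm commanded, so it is at the stop. I'll give it one more short press, then back off and lift.

Request:
jog_arm:
  turn:
    - [0,0,0]
    - [0,0,0]
    - [0,0,0]
    - [0,0,0]
    - [0,0,0]
    - [0,0,0]
    - [0,0,0]
    - [0,0,0]
  translation:
    - [0.003,0,0]
    - [0.003,0,0]
    - [-0.01,0,0]
    - [-0.03,0,0]
    - [-0.03,0,-0.04]
    - [-0.03,0,-0.09]
    - [-0.03,0,-0.12]
    - [-0.03,0,-0.12]
  grip: [1,1,1,1,1,1,1,1]

```text
clock: 6.0
tool_pos: [0.4647, -0.2787, 0.2118]
eef_rot: [0.99, -0.138, 0.005, 0.002]
contact_force: [-0.3, -0.8, -0.9]
opening: -0.0
finger_force: 0.0
```

```bash
python3 - <<'E'
from h import *
import cv2
im=cams.snapshot('side');u,v=361,170
a=im[v-80:v+60,u-90:u+90]
t=cams.snapshot('top')[155:255,130:310]
cv2.imwrite('pics/s3.png',cv2.resize(np.vstack([a[60:],t]),None,fx=3,fy=3,interpolation=2)[...,::-1])
for c in('top','side'):
    if c=='side':cams.snapshot(c)
    for n in('wide_sink_top','toggle_tip','long_sink_top'):print(c,n,[(np.round(d['position'],4).tolist(),round(d['p'],2)) for d in models.place_of(c,n)])
m=models.masks_of('top','wide_sink_top')[0]['pixels'];y,x=np.nonzero(m);print(len(x),x.min(),x.max(),y.min(),y.max())
P=[.523,.191,.15];print(rel(P,-.2773),rel([*P[:2],.09],-.2773))
E
```

```text
top wide_sink_top [([0.524, 0.1885, 0.057], 0.8)]
top toggle_tip [([0.6362, -0.3046, 0.0619], 0.37)]
top long_sink_top [([0.5372, 0.1005, 0.0555], 0.54)]
side wide_sink_top [([0.5203, 0.1894, 0.0538], 0.56)]
side toggle_tip [([0.3263, -0.3254, 0.0585], 0.6), ([0.6318, -0.3023, 0.0629], 0.57), ([0.5073, -0.2937, 0.079], 0.42), ([0.3509, 0.0541, -0.0009], 0.18), ([0.5815, -0.1126, -0.0003], 0.17)]
side long_sink_top []
553 193 217 199 222
(array([-0.0683, -0.4674,  0.0583]), array([-0.   ,  0.001,  0.   ])) (array([-0.0683, -0.4674,  0.1183]), array([-0.   ,  0.001,  0.   ]))
```

View pics/s3.png

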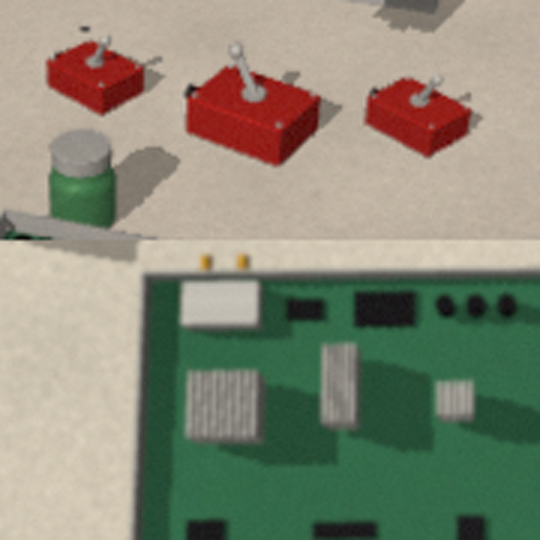

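The toggle is over to off: the ball in the upper panel is at (236,50), leaning away, and the side network puts the tip at x = 0.507 (it was 0.470). In the lower panel the large square sink is at (224,405), the long one at (339,387) and the small one at (455,400). I'll move above the large sink at a safe height.

Request:
jog_arm:
  turn:
    - [0,0,0]
    - [0,0,-0.07]
    - [0,0,-0.14]
    - [0,0,-0.21]
    - [0,0,-0.277]
    - [0,0,-0.277]
    - [0,0,-0.277]
    - [0,0,-0.277]
    - [0,0,-0.277]
    - [0,0,-0.277]
    - [0,0,-0.277]
    - [0,0,-0.277]
    - [0,0,-0.277]
  translation:
    - [-0.008,-0.05,0]
    - [-0.016,-0.105,0]
    - [-0.024,-0.16,0]
    - [-0.032,-0.215,0]
    - [-0.04,-0.27,0]
    - [-0.048,-0.325,0]
    - [-0.056,-0.38,0]
    - [-0.063,-0.43,0]
    - [-0.068,-0.464,0]
    - [-0.068,-0.464,0.05]
    - [-0.068,-0.464,0.09]
    - [-0.068,-0.464,0.09]
    - [-0.068,-0.464,0.09]
  grip: [1,1,1,1,1,1,1,1,1,1,1,1,1]

```text
clock: 8.12
tool_pos: [0.5234, 0.1876, 0.1197]
eef_rot: [1.0, -0.0, 0.001, -0.0]
contact_force: [1.0, -0.1, 0.6]
opening: 0.005
finger_force: 0.0
```

```bash
python3 - <<'E'
from h import *
import cv2
im=cams.snapshot('side');u,v=430,255
print(models.find_in('side','wide_sink_top')[:1])
s=r.get_state();print(s['tool_pos'],s['clock'],rel([.522,.188,.08],0))
p=cams.camera_params('side');Rc=R.from_quat(p['orientation']).as_matrix()
c=Rc.T@(np.array([.522,.188,.06])-p['eye']);u,v=int(p['cx']+p['fx']*c[0]/-c[2]),int(p['cy']+p['fy']*c[1]/c[2]);print(u,v)
cv2.imwrite('pics/s4.png',cv2.resize(im[v-80:v+60,u-90:u+90],None,fx=4,fy=4,interpolation=2)[...,::-1])
E
```

```text
[{'position': [0.5183, 0.2015, 0.0512], 'p': 0.68}]
[0.5238016  0.18781462 0.12040555] 8.225 (array([-0.0019, -0.0001,  0.0404]), array([-0.001, -0.003, -0.001]))
273 293
```

View pics/s4.png

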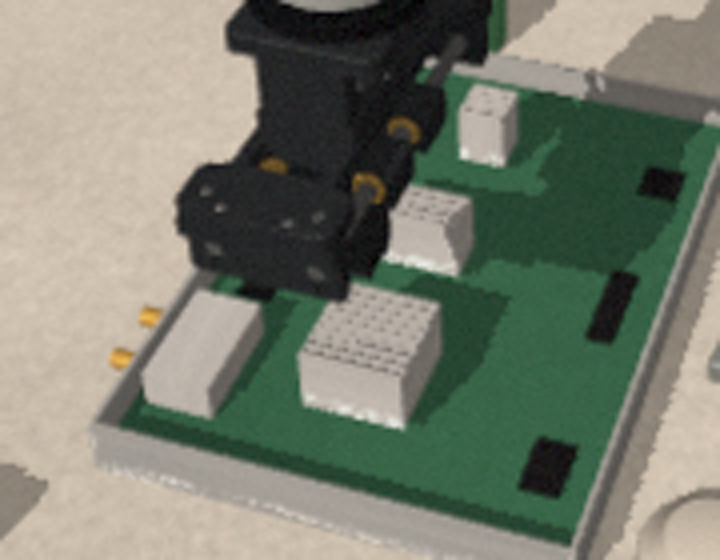

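The square sink's top is around crop (370,325) and the gripper hovers over it. The fingers are hidden behind the jaw body, but the pose agrees with both estimates. I'll descend near the surface, then go down in small steps and watch the force.

Request:
jog_arm:
  turn:
    - [0,0,0]
    - [0,0,0]
    - [0,0,0]
    - [0,0,0]
    - [0,0,0]
  translation:
    - [-0.001,0,0.02]
    - [-0.001,0,0.035]
    - [-0.001,0,0.04]
    - [-0.001,0,0.042]
    - [-0.001,0,0.042]
  grip: [1,1,1,1,1]

```text
clock: 8.85
tool_pos: [0.5218, 0.1877, 0.077]
eef_rot: [1.0, -0.0, 0.0, -0.0]
contact_force: [-0.2, 0.3, -0.5]
opening: 0.005
finger_force: 0.0
```

Request:
jog_arm:
  turn:
    - [0,0,0]
    - [0,0,0]
    - [0,0,0]
    - [0,0,0]
  translation:
    - [0,0,0.001]
    - [0,0,0.002]
    - [0,0,0.003]
    - [0,0,0.003]
  grip: [1,1,1,1]

```text
clock: 9.35
tool_pos: [0.5218, 0.1877, 0.0738]
eef_rot: [1.0, -0.0, 0.0, -0.0]
contact_force: [0.2, 0.5, 0.8]
opening: 0.007
finger_force: 0.7
```

Request:
jog_arm:
  turn:
    - [0,0,0]
    - [0,0,0]
    - [0,0,0]
    - [0,0,0]
    - [0,0,0]
  translation:
    - [0,0,0.001]
    - [0,0,0.002]
    - [0,0,0.002]
    - [0,0,0.002]
    - [0,0,0.002]
  grip: [1,1,1,1,1]

```text
clock: 9.98
tool_pos: [0.5218, 0.1877, 0.0718]
eef_rot: [1.0, -0.0, 0.0, -0.0]
contact_force: [0.5, 0.5, 3.6]
opening: 0.004
finger_force: 1.5
```

The sink is pushing back with about 3 N, which means a 3–4 mm dip, held for about 0.4 s. I'll withdraw straight up.

Request:
jog_arm:
  turn:
    - [0,0,0]
    - [0,0,0]
    - [0,0,0]
    - [0,0,0]
    - [0,0,0]
    - [0,0,0]
    - [0,0,0]
    - [0,0,0]
  translation:
    - [0,0,0]
    - [0,0,-0.003]
    - [0,0,-0.01]
    - [0,0,-0.04]
    - [0,0,-0.09]
    - [0,0,-0.13]
    - [0,0,-0.13]
    - [0,0,-0.13]
  grip: [1,1,1,1,1,1,1,1]

```text
clock: 10.98
tool_pos: [0.5207, 0.1874, 0.2013]
eef_rot: [1.0, -0.0, -0.001, 0.0]
contact_force: [-0.2, -0.1, -0.2]
opening: 0.003
finger_force: 0.0
```

```bash
python3 - <<'E'
from h import *
for c in('top','side'):
    cams.snapshot(c)
    for n in('toggle_tip','wide_sink_top','jar','horn_cap','crimper'):print(c,n,[(np.round(d['position'],3).tolist(),round(d['p'],2)) for d in models.place_of(c,n)])
s=r.get_state();print(s['contact_force'],s['tool_pos'],s['clock'])
E
```

```text
top toggle_tip [([0.509, -0.296, 0.079], 0.65), ([0.636, -0.305, 0.06], 0.56), ([0.328, -0.332, 0.063], 0.41)]
top wide_sink_top [([0.524, 0.187, 0.057], 0.55)]
top jar [([0.588, -0.112, -0.0], 0.76)]
top horn_cap [([0.339, 0.224, -0.004], 0.89)]
top crimper [([0.349, 0.06, 0.001], 0.65)]
side toggle_tip [([0.485, -0.28, -0.0], 0.73), ([0.508, -0.295, 0.077], 0.63), ([0.632, -0.302, 0.066], 0.44), ([0.327, -0.325, 0.059], 0.36)]
side wide_sink_top [([0.519, 0.19, 0.055], 0.66)]
side jar [([0.582, -0.112, -0.001], 0.73)]
side horn_cap [([0.341, 0.231, 0.004], 0.75), ([0.521, 0.189, 0.055], 0.18)]
side crimper [([0.35, 0.056, 0.002], 0.6)]
[0.24139184 0.25324128 0.066899  ] [0.52157004 0.18759063 0.20159612] 11.575
```

```bash
python3 -c "
from plant import r
print(r.finish_job())"
```

```text
the job is handed in; nothing more can be done
None
```

I handed the job in at about 11.6 s: the toggle on the largest red box is over to off, and the large square heatsink was pressed with about 3 N for roughly half a second and released. The final pictures show the toggle still over and the jar, cap and crimper within measurement error of where they stood; the hand-in returned no verdict.

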